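Moisture check on a plaster press mould

ROBOT

A 6-joint arm with a two-finger parallel gripper is mounted at the origin on the work surface. World frame = base frame: x ahead of the robot, y to its left, z up, the work surface at z = 0. Lengths are in m, angles in degrees, forces in N, time in s.
With the tool pointing down it reaches from about 0.25 to 0.725 m from the base axis. Payload 9.7 kg.
Tool frame: the origin (TCP) lies on the centre line of the jaws, within the pads' length; the fingertips stand tip_extent ahead of it and the grasp point (between the pads) lies 3 mm ahead of it (tip_extent is the distance from the TCP to the fingertips, in m); z points along the fingers, y is the line along which they close (so a half turn about z gives the same grasp; the last joint's range is limited). The gripper opens to 85 mm and grips with 20 to 120 N. Pads are 22 mm wide; open, the fingers measure 114 mm over their backs; the gripper's body (76 mm by 85 mm) begins 54 mm behind the grasp point. The pads swing forward as they close: fully open they stand 13 mm farther back than shut.
Start: joints at [-73.74, 4.979, 10.078, 95.1, 0, 90], TCP at [0.154, -0.528, 0.253] pointing down, gripper open.
Joint ranges: [-179.16, 179.16], [-48.56, 103.87], [-65.8, 70.77], [-126.05, 130.52], [-82.76, 87.17], [-180, 180]. Speed limits (degrees/s): [127.2, 127.2, 147.25, 180, 180, 180].

INTERFACE

Orientations are given as [roll, pitch, yaw] about the fixed x, y, z axes, in that order (R = Rz(yaw) Ry(pitch) Rx(roll)).
In Python, from workcell import * gives the robot as it stands.
- The arm moves only by the tool servo_tool, never from a script. Its argument "rows" is a list of rows, each an object with "offset": the shift along the tool's x, y, z as a fraction of full scale, a list of three; "yaw": the turn about the tool's z as a fraction of full scale; "claw": the closure, from 0 (fully open) to 1 (shut). A call has 1 to 12 rows; each row is the pose to reach, as a shift and turn from the pose commanded when the call began, along the tool's axes at that moment, turning the shorter way round; what a row does not reach only later rows make up. Full scale, the value 1, is 0.1 m for a shift and pi rad for a turn. A row lasts 1/8 s, in which the tool goes at most 62.5 mm and 10.7 degrees, less where a joint would pass 70% of its speed; a pose out of reach is approached as far as the arm can. A call with a number of a shift or a turn outside -1 to 1 is refused whole. A call with a gripper value outside its range is refused whole. The fingers move at their own pace and stop on an object; "squeeze" is the grip in N (left out, the last holds). Time passes only in rows, so rows that repeat a pose let the fingers close. It gives the time, the measured TCP pose, the force, the opening and the grip force at its end, in the units of the state.
- get_obs(): the state, without advancing time (a new reading comes with each control period).
- camera(name): name is "scene" or "top" or "wrist"; returns (picture, depth): 384x512x3 uint8, red, green, blue; 384x512 float32, m along the optical axis (not along the pixel's ray), 0 where there is no reading.
- camera_info(name): a dict with "fx", "fy", "cx", "cy" (pixels), "dist" ([k1, k2, p1, p2, k3] as OpenCV has them; the pictures are not rectified), "cam_to_world" (4x4, takes a point from camera to world coordinates); the wrist camera has in their place "hand_eye" (4x4, takes a point from camera to tool coordinates, whose origin is the TCP and whose axes are the flange's). Camera axes: x right, y up, looking along -z (the intrinsics and any distortion apply to the point x, -y, -z); pixel columns grow to the right and rows downward; lengths in m; the calibration is good to about 2 mm. A picture is of the moment at which its call begins: read the wrist's pose just before it. camera_info takes no time and is no camera call.
- job_done(): hands the job in; it is judged then, once.
The state is a dict: "time": time; "q": joint angles; "qd": joint speeds; "joint_efforts": joint torques, N m; "ee_pos": TCP position; "tcp_rot": TCP orientation; "wrist_force": force on the tool from outside, world axes, zero at the start; "torque": the same for the moment, N m; "opening": finger opening in m; "grasp_force": force on a finger pad.
Only numpy, scipy, OpenCV 4.12 (cv2) and the standard library are available. Lean on these libraries where they do the work, as an engineer would, in place of code of your own. Each camera call takes 0.05 s, during which the arm holds its last target. There are 200 camera calls.

TASK

Check the plaster mould for dryness: first slide the moisture meter's range grip all the way to the end of its track that is marked with the round dot. Then lift the spring-tipped probe out of its wooden holder and hold its tip inside the small pencilled ring on the tilted mould, square to the mould's face, pressed gently so that the plunger is about half way in (never bottomed hard), and finish while still holding it steadily there. Do not shift the mould or disturb the mug, the glaze jar or the brush pot.

Things in the scene. Friction and masses are not known exactly. Their poses are not given: they have to be found in the camera images.
- meter: Grey moisture meter fixed to the table, a flat box 125 (x) x 170 (y) x 35 mm with a dark display. Origin at the centre of its underside, z up. On top is a straight aluminium track along the meter's y, 40 mm wide, its centre line at x = -24 mm, its top face 49 mm above the table. The round dot (16 mm disc) lies beyond the track's +y end, a short bar mark beyond the -y end.
- range_grip (a joint): Position of the range grip along the track, m: 0 at the bar-marked end (-y of the meter), 0.070 at the stop by the round dot (+y of the meter). It slides with about 1.5 N friction and stays where it is left.
- range_grip_top (a point): Centre of the top face of the range grip, a black upright block 28 (meter x) x 20 (meter y) x 40 mm high; its top is about 90 mm above the table. Axes as the meter's.
- holder: Wooden block 70 x 70 x 80 mm high fixed to the table with a vertical through hole 27 mm wide. Origin at the centre of its underside, z up.
- probe: Hand-held probe (about 0.16 kg), hanging upright in the holder by its collar. Origin on its axis at the collar's underside, z along the axis from tip to handle. Collar 40 mm diameter from z = 0 to 6 mm; square black handle 28 x 28 mm (sides along the probe's x and y) from z = 6 to 102 mm; steel stem 18 mm diameter down to z = -45 mm; below it the sprung plunger with a 10 mm ball end.
- handle (a point): The place to grip the probe: on its axis, in the handle, 65 mm above the collar's underside. Axes as the probe's.
- tip (a point): Lowest point of the plunger's ball end, on the probe's axis: 65 mm below the probe's origin (130 mm below point handle) when the plunger is out, less by the plunger's travel when pressed.
- plunger (a joint): How far the plunger is pressed into the probe, m: 0 fully out, 0.012 bottomed. Spring: about 1 N to start moving, about 5 N at the end (350 N/m).
- cradle: Plywood cradle fixed to the table: base 150 x 184 x 15 mm and two upright cheeks (50 x 12 mm, to 96 mm high, at y = +-84 mm) that clamp the mould. Origin at the centre of its underside; its -x, the low side of the mould, points to the robot's right or right and ahead.
- mould: White plaster slab 150 x 150 x 40 mm in the cradle, its face leaning by 0.2 to 0.4 rad towards the -x side of the cradle; a light push does not move it. Origin at its centre, 85 mm above the table; x up the slope, z the face's outward normal, face at z = 20 mm. On the face a round boss (60 mm wide, 11 mm high) at x = 30, y = 0 and two 7 mm bumps at the upper corners.
- spot (a point): Centre of the pencilled ring (20 mm diameter) on the mould's face, at x = -30, y = 30 mm in the mould's frame; z is the outward normal of the face. A crossed pencil mark at x = -30, y = -35 mm is not the spot.
- mug: Blue mug, 80 mm wide, 90 mm high, standing. Origin under its centre. Bystander.
- glaze_jar: Closed jar with a lid, 66 mm wide, 85 mm high, standing. Origin under its centre. Bystander.
- brush_pot: Terracotta pot, 76 mm wide and 95 mm high, with brushes reaching 200 mm. Origin under its centre. Bystander.

How it is judged (in metres and radians):
On the way, in this order (a step that is already met when the one before it is completed fails the run):
1. the range grip stands at the stop by the round dot (value of joint range_grip above 0.066 m), for 0.2 s.
2. the probe is lifted clear out of its holder (z of probe in the frame of holder above 0.145 m and contact force between the fingers and probe above 1 N), for 0.2 s.
At the end, for the whole second after the job is handed in: Range grip within 4 mm of its stop at the dot; probe held by the fingers, still, its tip within 10 mm of the ring's centre, its axis within 8 degrees of the face's normal, pressing the mould with 1 to 8 N, the plunger 2.5 to 10.5 mm in; mould not shifted by more than 8 mm (value of joint range_grip above 0.066 m and distance between tip and spot below 0.01 m and angle between the z axis of probe and the z axis of spot, either way round below 0.14 rad and contact force between probe and mould between 1 and 8 N and value of joint plunger between 0.0025 and 0.0105 m and contact force between the fingers and probe above 1 N and contact force between probe and holder below 0.1 N and linear speed of probe below 0.02 m/s and distance of spot from where it was at the start of the episode below 0.008 m); the arm keeps its last pose, push and grip.
It fails at once if the probe is jammed against the mould (over 20 N) (contact force between probe and mould above 20 N).
It fails at once if the mould is shifted by more than 15 mm (distance of spot from where it was at the start of the episode above 0.015 m).
It fails at once if the mug, jar or brush pot is moved by more than 30 mm or tipped (distance of any of mug, glaze_jar, brush_pot from where it was at the start of the episode above 0.03 m or angle between any of mug, glaze_jar, brush_pot's own z axis and vertical above 0.35 rad).
It also fails if it takes over 54 s, if anything falls off the work surface, if the arm or the gripper's body presses on something with over 40 N, if the wrist force passes 120 N, or if a joint passes its speed limit or range.

## Working session

There is one attempt and no reset: what is moved stays moved. The work goes in short steps, Python scripts to look and compute and a tool call to move; the robot and the scene stay as the last step left them, time stands still between calls to the robot, and variables do not carry over. Pictures are saved under pics/ and viewed, at most 10 in all, crops included, and the job is handed in when it is done.

Besides the shell and the picture viewer there is one more tool, called after "Call:" by a JSON object that holds its "name" and its "arguments". servo_tool: Moves the arm, as the interface text tells. Its arguments: {"type":"object","properties":{"rows":{"type":"array"},"squeeze":{"type":"number"}},"required":["rows"]}

```bash
ls; mkdir -p pics; cat > h.py <<'E'
from workcell import *
import numpy as np, cv2
from scipy.spatial.transform import Rotation as R
def snap(n):
    o=get_obs(); im,d=camera(n); i=camera_info(n)
    if n=="wrist":
        T=np.eye(4); T[:3,:3]=R.from_euler('xyz',o['tcp_rot'],degrees=True).as_matrix(); T[:3,3]=o['ee_pos']
        M=T@np.array(i['hand_eye'])
    else: M=np.array(i['cam_to_world'])
    K=np.array([[i['fx'],0,i['cx']],[0,i['fy'],i['cy']],[0,0,1.]])
    np.savez(f'{n}.npz',im=im,d=d,M=M,K=K,dist=np.array(i['dist'],float))
    return im,d,M,K,np.array(i['dist'],float)
def load(n):
    z=np.load(f'{n}.npz'); return z['im'],z['d'],z['M'],z['K'],z['dist']
def rays(uv,M,K,dist):
    p=cv2.undistortPoints(np.asarray(uv,float).reshape(-1,1,2),K,dist).reshape(-1,2)
    c=np.c_[p[:,0],-p[:,1],-np.ones(len(p))]
    return M[:3,3],c@M[:3,:3].T
def plane(uv,z,v):
    o,r=rays(uv,*v[2:]); return o+r*((z-o[2])/r[:,2])[:,None]
def pts(v):
    "world point of each pixel"
    im,d,M,K,dist=v; h,w=d.shape
    u=np.stack(np.meshgrid(np.arange(w),np.arange(h)),-1).reshape(-1,2)
    o,r=rays(u,M,K,dist); P=o+r*d.reshape(-1,1); P[d.reshape(-1)==0]=np.nan
    return P.reshape(h,w,3)
E
python3 - <<'E'
from h import *
print(get_obs())
for n in("scene","top"):
    v=snap(n); cv2.imwrite(f'pics/{n}.png',cv2.resize(v[0][:,:,::-1],None,fx=1.5,fy=1.5)); print(n,v[2].round(3),v[3][0,0],v[4])
print(camera_info('wrist'))
E
```

```text
pics
{'time': 0.0, 'q': array([-7.37414293e+01,  5.01176146e+00,  1.00336564e+01,  9.50996810e+01,
        9.19197394e-04,  8.99986634e+01]), 'qd': array([-0.0137827 , -0.01455532,  0.08419854,  0.03278255, -0.03412931,
       -0.07904299]), 'joint_efforts': array([-6.57541641e-04, -5.20393932e+01,  4.64794886e+01,  1.63213816e-02,
       -1.79579052e-05,  3.19165827e-05]), 'ee_pos': array([ 0.15393174, -0.52780689,  0.25256956]), 'tcp_rot': array([-1.79922214e+02, -9.21011097e-04,  1.62599060e+01]), 'wrist_force': array([0.37210852, 1.03141312, 0.25899676]), 'torque': array([-0.03550523, -0.00356356,  0.01573308]), 'grasp_force': 0.0, 'opening': 0.0855166860310124}
scene [[-0.208 -0.755  0.621  1.203]
 [ 0.978 -0.168  0.123  0.117]
 [ 0.011  0.633  0.774  0.837]
 [ 0.     0.     0.     1.   ]] 398.52843382749785 [-0.06475071  0.          0.          0.          0.        ]
top [[-0.004  0.996 -0.084  0.535]
 [-1.    -0.002  0.021  0.003]
 [ 0.021  0.084  0.996  1.138]
 [ 0.     0.     0.     1.   ]] 350.3005338932643 [-0.10020244  0.          0.          0.          0.        ]
{'fx': 326.3821809693834, 'fy': 326.3821809693834, 'cx': 254.63084654089323, 'cy': 185.07833643116436, 'dist': array([-0.03759848,  0.        ,  0.        ,  0.        ,  0.        ]), 'hand_eye': array([[-5.89707378e-05,  9.60166262e-01,  2.79429323e-01,
         7.22646449e-02],
       [ 9.99999907e-01,  1.76284888e-04, -3.94704708e-04,
         8.34602145e-04],
       [-4.28241311e-04,  2.79429274e-01, -9.60166182e-01,
        -1.20761774e-01],
       [ 0.00000000e+00,  0.00000000e+00,  0.00000000e+00,
         1.00000000e+00]])}
```

View pics/top.png

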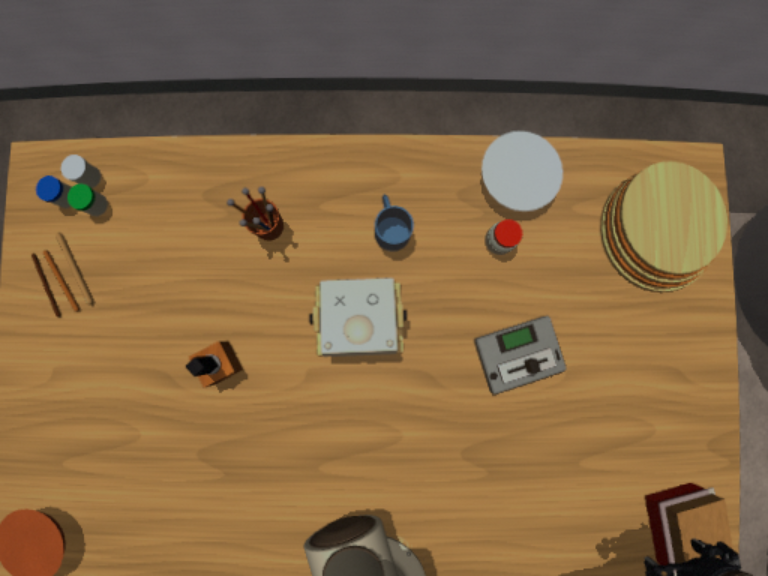

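View pics/scene.png

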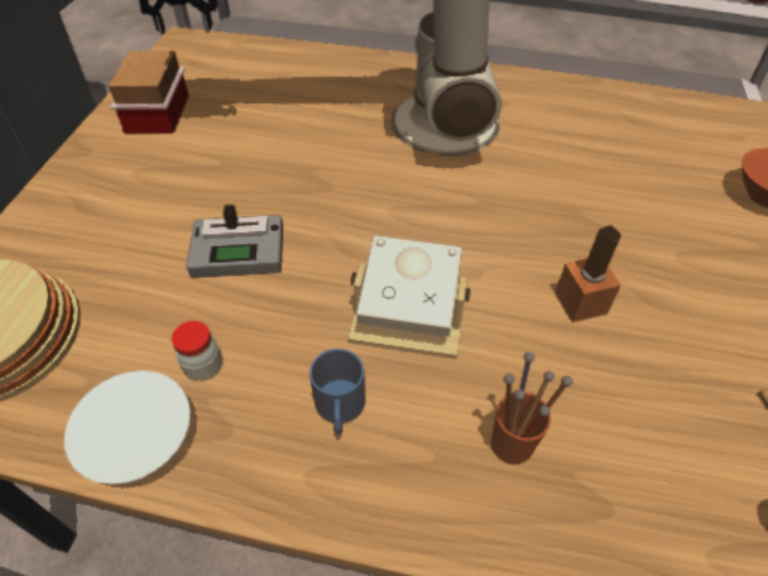

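The top view shows (1.5x pixels) the meter at (520,355), with the dot at its left (493,376), the bar at its right and the grip near (532,366). The holder and probe are at (212,365), and the mould is at (358,318) with the ring at (373,299) and the cross at (340,300). The scene view agrees. The mould's low side points away from the robot.

```bash
python3 - <<'E'
from h import *
t=load('top'); s=load('scene')
for n,v in(('top',t),('scene',s)):
    P=pts(v); hsv=cv2.cvtColor(v[0],cv2.COLOR_RGB2HSV)
    # mould face: white points above table, with height 60..130
    c=(369/1.5*0+358/1.5,318/1.5) if n=='top' else (410/1.5,285/1.5)
    vv,uu=np.mgrid[:384,:512]
    m=(np.hypot(uu-c[0],vv-c[1])<55)&(P[...,2]>.05)&(P[...,2]<.14)&(hsv[...,1]<60)&(hsv[...,2]>120)
    q=P[m]
    for k in range(6):
        C=q.mean(0); w=np.linalg.svd(q-C,full_matrices=False)[2][2]; w*=np.sign(w[2]); e=(q-C)@w; q=q[abs(e)<max(.003,e.std()*1.5)]
    print(n,'mould n',w.round(4),'C',C.round(4),len(q),e.std(),'tilt',np.degrees(np.arccos(w[2])),'az',np.degrees(np.arctan2(w[1],w[0])))
    pl=(C,w)
    def onp(uv):
        o,r=rays([uv],*v[2:]); return (o+r[0]*((C-o)@w)/(r[0]@w)).round(4)
    px={'top':dict(ring=(373,299),cross=(340,300)),'scene':dict(ring=(389,293),cross=(429,298))}[n]
    for k,a in px.items(): print(k,onp(np.array(a)/1.5))
    pp={'top':dict(dot=(493,376,.049),bar=(557,355,.049),grip=(532,366,.09),handle=(203,366,.182)),
        'scene':dict(dot=(275,227,.049),bar=(197,231,.049),grip=(231,209,.09),handle=(608,233,.182))}[n]
    for k,a in pp.items():
        u=np.array(a[:2])/1.5; print(k,plane([u],a[2],v)[0].round(4),P[int(round(u[1])),int(round(u[0]))].round(4))
E
```

```text
top mould n [0.2015 0.0069 0.9795] C [0.5883 0.0248 0.1022] 1881 0.0014246442879970282 tilt 11.629288391818676 az 1.9484816363444184
ring [ 0.6166 -0.0055  0.0966]
cross [0.6147 0.0601 0.0965]
dot [ 0.4591 -0.2548  0.049 ] [ 0.4569 -0.2596  0.0331]
bar [ 0.5012 -0.3924  0.049 ] [ 0.4996 -0.3971  0.0328]
grip [ 0.481  -0.3252  0.09  ] [ 0.481  -0.3258  0.0913]
handle [0.4883 0.3048 0.182 ] [0.4882 0.3062 0.1806]
scene mould n [0.2016 0.0082 0.9794] C [0.5963 0.0272 0.1016] 2804 0.001327287926309128 tilt 11.638803065535559 az 2.3335721408267753
ring [ 0.6185 -0.0014  0.0973]
cross [0.6149 0.0624 0.0975]
dot [ 0.4722 -0.2493  0.049 ] [ 0.459  -0.2567  0.0359]
bar [ 0.5134 -0.3877  0.049 ] [ 0.5023 -0.3969  0.0361]
grip [ 0.4836 -0.3238  0.09  ] [ 0.4826 -0.3241  0.0903]
handle [0.4942 0.3198 0.182 ] [0.4927 0.3192 0.1815]
```

Call:
{"name": "servo_tool", "arguments": {"rows": [{"offset":[0.5,-0.5,0],"yaw":0,"claw":0},{"offset":[1,-1,0],"yaw":0,"claw":0}]}}

```text
time: 0.35
ee_pos: [0.2143, -0.4172, 0.2524]
tcp_rot: [-179.9, 0.0, 16.2]
wrist_force: [0.5, 0.1, 1.2]
opening: 0.0853
grasp_force: 0.0
```

Call:
{"name": "servo_tool", "arguments": {"rows": [{"offset":[0.5,0,0],"yaw":0,"claw":0},{"offset":[1,0,0],"yaw":0,"claw":0}]}}

```text
time: 0.6
ee_pos: [0.3112, -0.3894, 0.2535]
tcp_rot: [180.0, -0.0, 16.2]
wrist_force: [0.2, -1.4, -0.5]
opening: 0.0857
grasp_force: 0.0
```

Call:
{"name": "servo_tool", "arguments": {"rows": [{"offset":[0.5,0,0],"yaw":0,"claw":0},{"offset":[1,0,0],"yaw":0,"claw":0},{"offset":[1,0,0],"yaw":0,"claw":0},{"offset":[1,0,0],"yaw":0,"claw":0}]}}

```text
time: 1.1
ee_pos: [0.4059, -0.3623, 0.2529]
tcp_rot: [-180.0, 0.0, 16.3]
wrist_force: [-1.1, -0.4, -0.2]
opening: 0.0857
grasp_force: 0.0
```

```bash
python3 - <<'E'
from h import *
o=get_obs(); print(o['time'],o['ee_pos'],o['tcp_rot'],o['wrist_force'],o['q'])
v=snap('wrist'); cv2.imwrite('pics/w1.png',cv2.resize(v[0][:,:,::-1],None,fx=1.5,fy=1.5))
E
```

```text
1.1 [ 0.40589051 -0.3622607   0.25288123] [-1.79955033e+02  4.15173297e-02  1.62938139e+01] [-1.10005059 -0.40777839 -0.16408825] [-4.17436600e+01  4.20355762e+00  9.20713539e+00  9.50637057e+01
 -1.14188702e-02  1.21962548e+02]
```

View pics/w1.png

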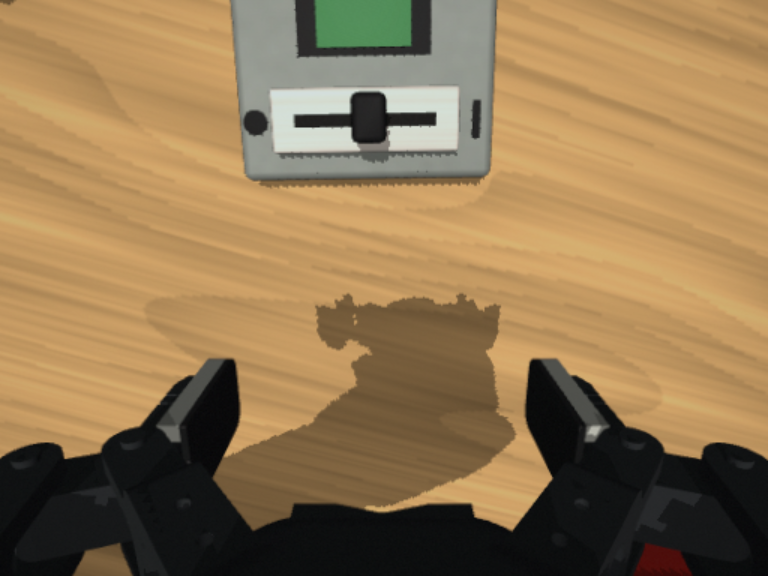

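The wrist view shows the meter with its dot at the left (256,122), the bar at the right (476,118), the grip top at about (369,118) and the slot from 295 to 436. The image's right is tool +y.

```bash
python3 - <<'E'
from h import *
v=load('wrist'); P=pts(v); M=v[2]
o=np.array([0.40589051,-0.3622607,0.25288]);Rt=R.from_euler('xyz',[-179.955,.04,16.294],degrees=True).as_matrix()
m=(P[...,2]>.08)&(P[...,2]<.11)&(v[0].max(2)<70); n,l,st,c=cv2.connectedComponentsWithStats(m.astype(np.uint8))
i=l[78,246]; print('st',st[i]); q=P[l==i]; print('grip med',np.median(q,0),'minmax centre',(q.min(0)+q.max(0))/2); g=(np.percentile((q-o)@Rt,2,axis=0)+np.percentile((q-o)@Rt,98,axis=0))/2
print('grip tool',g)
for k,u,z in(('dot',(256,122),.036),('bar',(476,118),.036),('s0',(295,121),.049),('s1',(436,119),.049),('grip',(369,118),.09)):
    p=plane([np.array(u)/1.5],z,v)[0]; print(k,p.round(4),((p-o)@Rt).round(4),P[int(u[1]/1.5),int(u[0]/1.5),2])
E
```

```text
st [234  62  24  34 761]
grip med [ 0.48250924 -0.33277393  0.08924129] minmax centre [ 0.48238499 -0.3326857   0.08813078]
grip tool [ 0.0820635  -0.00700149  0.16416936]
dot [ 0.4605 -0.2604  0.036 ] [ 0.0812 -0.0823  0.2169] 0.0368470455374586
bar [ 0.5036 -0.3991  0.036 ] [0.0836 0.063  0.2168] 0.03576879266226474
s0 [ 0.4686 -0.2873  0.049 ] [ 0.0813 -0.0542  0.2039] 0.049342651465771326
s1 [ 0.4947 -0.3728  0.049 ] [0.0825 0.0352 0.2038] 0.04869743040833935
grip [ 0.4824 -0.3333  0.09  ] [ 0.0817 -0.0062  0.1628] 0.08891738398411225
```

Call:
{"name": "servo_tool", "arguments": {"rows": [{"offset":[0.5,-0.07,0.4],"yaw":0,"claw":0},{"offset":[0.815,-0.07,0.8],"yaw":0,"claw":0},{"offset":[0.815,-0.07,0.9],"yaw":0,"claw":0},{"offset":[0.815,-0.07,0.9],"yaw":0,"claw":0}]}}

```text
time: 1.65
ee_pos: [0.4812, -0.3333, 0.1633]
tcp_rot: [-180.0, 0.0, 16.2]
wrist_force: [-0.4, -0.5, 1.1]
opening: 0.0855
grasp_force: 0.0
```

Call:
{"name": "servo_tool", "arguments": {"rows": [{"offset":[0,0,0.4],"yaw":0,"claw":0.3},{"offset":[0,0,0.8],"yaw":0,"claw":0.5},{"offset":[0,0,0.8],"yaw":0,"claw":1},{"offset":[0,0,0.8],"yaw":0,"claw":1},{"offset":[0,0,0.8],"yaw":0,"claw":1},{"offset":[0,0,0.8],"yaw":0,"claw":1},{"offset":[0,0,0.8],"yaw":0,"claw":1}], "squeeze": 25}}

```text
time: 2.52
ee_pos: [0.4821, -0.3337, 0.0854]
tcp_rot: [179.9, 0.0, 16.2]
wrist_force: [-7.1, -1.4, 1.1]
opening: 0.0194
grasp_force: 31.6
```

Call:
{"name": "servo_tool", "arguments": {"rows": [{"offset":[0,-0.12,0],"yaw":0,"claw":1},{"offset":[0,-0.24,0],"yaw":0,"claw":1},{"offset":[0,-0.36,0],"yaw":0,"claw":1},{"offset":[0,-0.37,0],"yaw":0,"claw":1},{"offset":[0,-0.37,0],"yaw":0,"claw":1},{"offset":[0,-0.37,0],"yaw":0,"claw":1}]}}

```text
time: 3.28
ee_pos: [0.4712, -0.2981, 0.0854]
tcp_rot: [179.9, 0.1, 16.2]
wrist_force: [-10.3, -1.8, 3.4]
opening: 0.0197
grasp_force: 31.8
```

Call:
{"name": "servo_tool", "arguments": {"rows": [{"offset":[0,-0.01,0],"yaw":0,"claw":1},{"offset":[0,-0.02,0],"yaw":0,"claw":1},{"offset":[0,-0.02,0],"yaw":0,"claw":1}]}}

```text
time: 3.65
ee_pos: [0.4707, -0.2966, 0.0853]
tcp_rot: [179.9, 0.1, 16.2]
wrist_force: [-9.7, -4.2, 1.3]
opening: 0.0196
grasp_force: 31.7
```

Call:
{"name": "servo_tool", "arguments": {"rows": [{"offset":[0,-0.02,0],"yaw":0,"claw":1},{"offset":[0,-0.04,0],"yaw":0,"claw":1},{"offset":[0,-0.04,0],"yaw":0,"claw":1}]}}

```text
time: 4.03
ee_pos: [0.4702, -0.2948, 0.0854]
tcp_rot: [179.6, 0.1, 16.2]
wrist_force: [-6.5, -15.8, -3.0]
opening: 0.0196
grasp_force: 31.4
```

Call:
{"name": "servo_tool", "arguments": {"rows": [{"offset":[0,0.02,0],"yaw":0,"claw":0},{"offset":[0,0.02,0],"yaw":0,"claw":0},{"offset":[0,0.02,0],"yaw":0,"claw":0},{"offset":[0,0.02,-0.5],"yaw":0,"claw":0},{"offset":[0,0.02,-1],"yaw":0,"claw":0},{"offset":[0,0.02,-1],"yaw":0,"claw":0}]}}

```text
time: 4.78
ee_pos: [0.4725, -0.2942, 0.188]
tcp_rot: [179.7, -0.3, 16.3]
wrist_force: [0.5, -0.5, 0.3]
opening: 0.0852
grasp_force: 0.0
```

Call:
{"name": "servo_tool", "arguments": {"rows": [{"offset":[0.1,-0.5,-0.5],"yaw":0,"claw":0},{"offset":[0.2,-1,-0.8],"yaw":0,"claw":0}]}}

```text
time: 5.03
ee_pos: [0.4622, -0.1956, 0.2607]
tcp_rot: [-180.0, 0.0, 16.2]
wrist_force: [1.6, 0.8, 0.3]
opening: 0.0855
grasp_force: 0.0
```

Call:
{"name": "servo_tool", "arguments": {"rows": [{"offset":[0.1,-0.5,0],"yaw":0,"claw":0},{"offset":[0.2,-1,0],"yaw":0,"claw":0}]}}

```text
time: 5.28
ee_pos: [0.4534, -0.0932, 0.2601]
tcp_rot: [-180.0, -0.0, 16.3]
wrist_force: [-0.6, -0.4, -0.9]
opening: 0.0851
grasp_force: 0.0
```

Call:
{"name": "servo_tool", "arguments": {"rows": [{"offset":[0.1,-0.5,0],"yaw":0,"claw":0},{"offset":[0.2,-1,0],"yaw":0,"claw":0}]}}

```text
time: 5.52
ee_pos: [0.4444, 0.0085, 0.2598]
tcp_rot: [-180.0, 0.0, 16.3]
wrist_force: [0.2, 0.5, 0.9]
opening: 0.0851
grasp_force: 0.0
```

Call:
{"name": "servo_tool", "arguments": {"rows": [{"offset":[0.1,-0.5,0],"yaw":0,"claw":0},{"offset":[0.2,-1,0],"yaw":0,"claw":0}]}}

```text
time: 5.78
ee_pos: [0.4355, 0.1102, 0.2598]
tcp_rot: [-180.0, 0.0, 16.3]
wrist_force: [0.6, 0.2, -0.2]
opening: 0.0855
grasp_force: 0.0
```

Call:
{"name": "servo_tool", "arguments": {"rows": [{"offset":[0.1,-0.5,0],"yaw":0,"claw":0},{"offset":[0.2,-1,0],"yaw":0,"claw":0}]}}

```text
time: 6.02
ee_pos: [0.4418, 0.1656, 0.2599]
tcp_rot: [-178.2, 0.1, 19.6]
wrist_force: [-0.8, -0.8, 1.0]
opening: 0.0855
grasp_force: 0.0
```

Call:
{"name": "servo_tool", "arguments": {"rows": [{"offset":[0.1,-0.5,0],"yaw":0,"claw":0},{"offset":[0.2,-0.9,0],"yaw":0,"claw":0},{"offset":[0.2,-0.9,0],"yaw":0,"claw":0},{"offset":[0.2,-0.9,0],"yaw":0,"claw":0}]}}

```text
time: 6.52
ee_pos: [0.4501, 0.2111, 0.2631]
tcp_rot: [-176.2, 0.1, 23.2]
wrist_force: [0.1, -0.8, -0.6]
opening: 0.0856
grasp_force: 0.0
```

```bash
python3 - <<'E'
from h import *
o=get_obs(); print(o['time'],o['ee_pos'],o['tcp_rot'],o['wrist_force'],o['q'])
t=snap('top')
v=snap('wrist'); a=np.hstack([cv2.resize(t[0][200:280,300:400],None,fx=4,fy=4),np.zeros((320,0,3),np.uint8)])
w=cv2.resize(v[0],None,fx=1.0,fy=1.0); c=np.zeros((384,800,3),np.uint8); c[:,:512]=w; c[:230,512:800]=cv2.resize(a,(288,230)); cv2.imwrite('pics/w2.png',c[:,:,::-1])
E
```

```text
6.525 [0.45014438 0.21107003 0.26309132] [-1.76201150e+02  1.39898034e-01  2.31681713e+01] [ 0.09841899 -0.77651206 -0.64971473] [ 23.11317522  -1.95467141   4.02575945  96.12398054   3.79871419
 179.94488303]
```

View pics/w2.png

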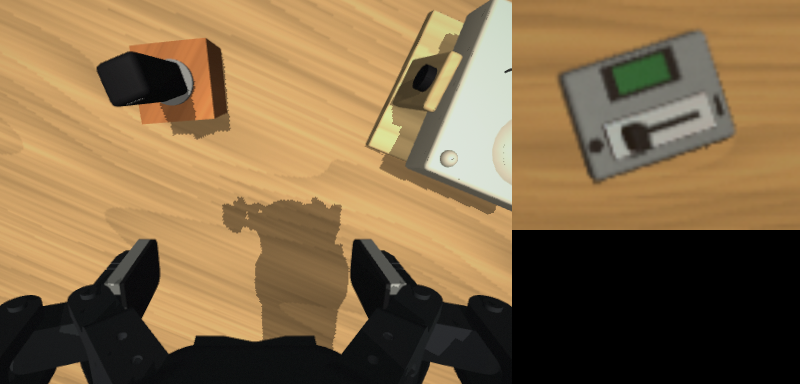

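The crop shows the grip against the dot end. In the wrist view the handle's top is at about (120,78) on the holder at (178,82). Joint 6 has reached its limit, so I will turn the tool half round. First I measure the handle.

```bash
cat > hd.py <<'E'
from h import *
def handle(v):
    P=pts(v); m=(P[...,2]>.172)&(P[...,2]<.195)&(v[0].max(2)<80)&(P[...,1]>.2)&(np.hypot(P[...,0]-.49,P[...,1]-.31)<.06)
    q=P[m]; print('n',m.sum(),'z',np.median(q[:,2]))
    r=cv2.minAreaRect((q[:,:2]*1000).astype(np.float32)); print('rect',r)
    m=(P[...,2]>.070)&(P[...,2]<.0835)&(np.hypot(P[...,0]-.49,P[...,1]-.31)<.07); q=P[m]; print('holder top',m.sum(),np.median(q[:,2]),cv2.minAreaRect((q[:,:2]*1000).astype(np.float32)))
    m=(P[...,2]>.1)&(P[...,2]<.17)&(np.hypot(P[...,0]-.49,P[...,1]-.31)<.06);q=P[m];print('side',m.sum(),cv2.minAreaRect((q[:,:2]*1000).astype(np.float32)))
E
python3 - <<'E'
from hd import *
handle(load('wrist')); handle(load('top'))
E
```

```text
n 2124 z 0.1816527911092597
rect ((489.01580810546875, 320.5837097167969), (27.607515335083008, 27.33774185180664), 43.079559326171875)
holder top 3657 0.08009872283788638 ((489.0700378417969, 321.2317810058594), (70.57945251464844, 70.62771606445312), 27.600149154663086)
side 1344 ((489.5128173828125, 311.53411865234375), (34.96054458618164, 17.212684631347656), 1.6886579990386963)
n 1 z 0.17781727775140477
rect ((504.4420471191406, 321.3199157714844), (0.0, 0.0), 0.0)
holder top 142 0.07810423822879642 ((512.76416015625, 311.3885498046875), (89.41388702392578, 45.36338806152344), 71.4180908203125)
side 4 ((505.8018798828125, 320.2652282714844), (3.6812872886657715, 0.3478786051273346), 74.300048828125)
```

Call:
{"name": "servo_tool", "arguments": {"rows": [{"offset":[-0.2,0,0],"yaw":-0.2,"claw":0},{"offset":[-0.2,0,0],"yaw":-0.5,"claw":0},{"offset":[-0.2,0,0],"yaw":-0.5,"claw":0},{"offset":[-0.2,0,0],"yaw":-0.5,"claw":0},{"offset":[-0.2,0,0],"yaw":-0.5,"claw":0},{"offset":[-0.2,0,0],"yaw":-0.5,"claw":0},{"offset":[-0.2,0,0],"yaw":-0.5,"claw":0},{"offset":[-0.2,0,0],"yaw":-0.5,"claw":0},{"offset":[-0.2,0,0],"yaw":-0.5,"claw":0},{"offset":[-0.2,0,0],"yaw":-0.5,"claw":0}]}}

```text
time: 7.88
ee_pos: [0.4316, 0.203, 0.2634]
tcp_rot: [-179.9, -3.8, 113.1]
wrist_force: [0.9, 0.5, -0.3]
opening: 0.0853
grasp_force: 0.0
```

Call:
{"name": "servo_tool", "arguments": {"rows": [{"offset":[0,0.4,0],"yaw":-0.055,"claw":0},{"offset":[0,0.8,0],"yaw":-0.11,"claw":0},{"offset":[0,0.8,0],"yaw":-0.11,"claw":0},{"offset":[0,0.8,0],"yaw":-0.11,"claw":0}]}}

```text
time: 8.38
ee_pos: [0.5048, 0.2347, 0.263]
tcp_rot: [178.9, -3.6, 132.9]
wrist_force: [-1.0, -1.3, 0.7]
opening: 0.0857
grasp_force: 0.0
```

```bash
python3 - <<'E'
from hd import *
o=get_obs(); print(o['time'],o['ee_pos'],o['tcp_rot'],o['q'].round(1))
v=snap('wrist'); handle(v)
Rt=R.from_euler('xyz',o['tcp_rot'],degrees=True).as_matrix()
print('tool z',Rt[:,2]); g=np.array([.489,.3206,.145]); print('shift',((g-o['ee_pos'])@Rt-[0,0,.003]).round(4))
cv2.imwrite('pics/w3.png',v[0][:,:,::-1])
E
```

```text
8.375 [0.5048287  0.2346591  0.26298466] [178.86430237  -3.63886769 132.86390284] [23.1  6.2 12.5 96.4  3.8 70.3]
n 2021 z 0.18182215304751367
rect ((488.3907165527344, 320.93634033203125), (27.48598289489746, 27.22335433959961), 42.70225524902344)
holder top 3308 0.08018211887002971 ((488.8373718261719, 321.6359558105469), (70.3526382446289, 70.94236755371094), 27.709749221801758)
side 483 ((479.6035461425781, 311.9031982421875), (3.7006657123565674, 27.12126350402832), 48.34280776977539)
tool z [-0.02863813  0.05999375 -0.99778786]
shift [0.0661 0.0444 0.1203]
```

View pics/w3.png

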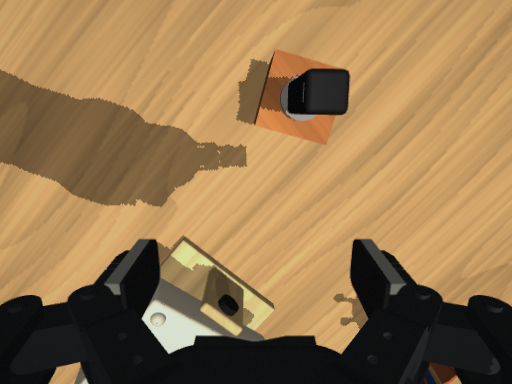

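The handle, seen at (325,92), is square to the jaws, and both views agree on its pose. I move over it and grip.

Call:
{"name": "servo_tool", "arguments": {"rows": [{"offset":[0.4,0.3,0],"yaw":0,"claw":0},{"offset":[0.66,0.445,0],"yaw":0,"claw":0},{"offset":[0.66,0.445,0.2],"yaw":0,"claw":0},{"offset":[0.66,0.445,0.4],"yaw":0,"claw":0},{"offset":[0.66,0.445,0.4],"yaw":0,"claw":0}]}}

```text
time: 9.05
ee_pos: [0.4905, 0.3153, 0.2277]
tcp_rot: [178.9, -3.6, 133.0]
wrist_force: [0.3, 0.6, -1.2]
opening: 0.0851
grasp_force: 0.0
```

Call:
{"name": "servo_tool", "arguments": {"rows": [{"offset":[0,0,0.4],"yaw":0,"claw":0},{"offset":[0,0,0.8],"yaw":0,"claw":0},{"offset":[0,0,0.8],"yaw":0,"claw":0.5},{"offset":[0,0,0.8],"yaw":0,"claw":1},{"offset":[0,0,0.8],"yaw":0,"claw":1},{"offset":[0,0,0.8],"yaw":0,"claw":1},{"offset":[0,0,0.8],"yaw":0,"claw":1}], "squeeze": 20}}

```text
time: 9.93
ee_pos: [0.49, 0.3209, 0.1507]
tcp_rot: [178.7, -3.6, 133.0]
wrist_force: [-1.4, -1.6, 6.8]
opening: 0.0277
grasp_force: 19.1
```

Call:
{"name": "servo_tool", "arguments": {"rows": [{"offset":[0.01,0,-0.15],"yaw":0,"claw":1},{"offset":[0.02,0,-0.3],"yaw":0,"claw":1},{"offset":[0.02,0,-0.3],"yaw":0,"claw":1},{"offset":[0.07,0,-0.3],"yaw":0,"claw":1},{"offset":[0.11,0,-0.3],"yaw":0,"claw":1},{"offset":[0.15,0,-0.3],"yaw":0,"claw":1},{"offset":[0.19,0,-0.3],"yaw":0,"claw":1},{"offset":[0.19,0,-0.3],"yaw":0,"claw":1}]}}

```text
time: 10.92
ee_pos: [0.4769, 0.3329, 0.1792]
tcp_rot: [178.9, -3.6, 133.1]
wrist_force: [0.4, -2.3, -3.5]
opening: 0.0276
grasp_force: 20.4
```

```bash
python3 - <<'E'
from h import *
o=get_obs(); print(o['time'],o['ee_pos'],o['tcp_rot'],o['wrist_force'],o['torque'],o['grasp_force'])
v=snap('wrist'); t=snap('scene'); c=np.zeros((384,800,3),np.uint8); c[:,:512]=v[0]; c[:288,512:]=cv2.resize(t[0][130:230,340:440],(288,288)); cv2.imwrite('pics/w4.png',c[:,:,::-1])
E
```

```text
10.925 [0.47689019 0.33290865 0.17924786] [178.85251371  -3.64123726 133.05391674] [ 0.40258867 -2.28462051 -3.46028483] [-0.52827759 -0.15177317 -0.02627966] 20.379931032657623
```

View pics/w4.png

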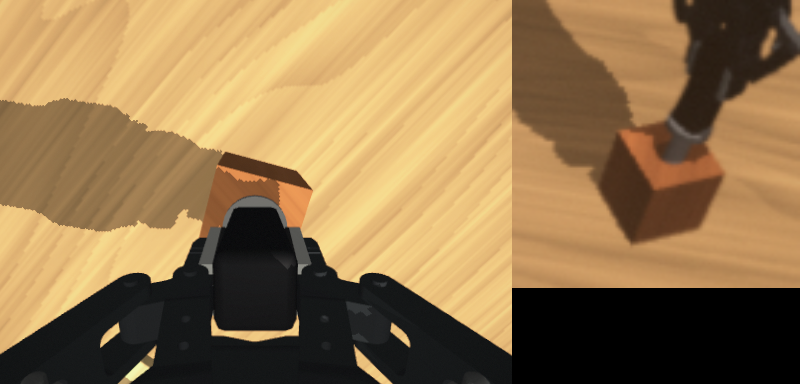

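The probe leans in the jaws as intended and is still in the hole. I lift it clear and measure its lean from the handle's front face.

Call:
{"name": "servo_tool", "arguments": {"rows": [{"offset":[0,0,-0.2],"yaw":0,"claw":1},{"offset":[0.02,0,-0.5],"yaw":0,"claw":1},{"offset":[0.05,0,-0.9],"yaw":0,"claw":1},{"offset":[0.05,0,-0.9],"yaw":0,"claw":1},{"offset":[0.05,0,-0.9],"yaw":0,"claw":1},{"offset":[0.05,0,-0.9],"yaw":0,"claw":1}], "squeeze": 60}}

```text
time: 11.78
ee_pos: [0.4761, 0.3309, 0.2683]
tcp_rot: [178.9, -3.7, 133.0]
wrist_force: [0.5, 0.1, -2.7]
opening: 0.0272
grasp_force: 63.7
```

```bash
cat > ax.py <<'E'
from h import *
def lean(v,o):
    P=pts(v); Rt=R.from_euler('xyz',o['tcp_rot'],degrees=True).as_matrix(); Q=(P-o['ee_pos'])@Rt
    # handle's camera-side face: narrow strip about the tool's xz plane, facing +x
    m=(abs(Q[...,1])<.011)&(abs(Q[...,0])<.045)&(abs(Q[...,2])<.055)&(v[0].max(2)<110)
    q=Q[m]; best=None
    rng=np.random.default_rng(0)
    for k in range(300):
        a=q[rng.choice(len(q),3,False)]; n=np.cross(a[1]-a[0],a[2]-a[0]); L=np.linalg.norm(n)
        if L<1e-9: continue
        n/=L; n*=np.sign(n[0])
        if n[0]<.85: continue
        i=abs((q-a[0])@n)<.0015
        if best is None or i.sum()>best.sum(): best=i
    f=q[best]; C=f.mean(0); n=np.linalg.svd(f-C,full_matrices=False)[2][2]; n*=np.sign(n[0])
    print('pts',len(q),'in',len(f),'C',C.round(4),'n',n.round(4),'z range',f[:,2].min().round(4),f[:,2].max().round(4))
    zp=np.array([-n[2]*-1,0,-n[0]]); zp=np.array([n[2],0,-n[0]]); zp/=np.linalg.norm(zp)  # perpendicular to n, up
    print('probe z in tool',zp.round(4),'lean to +x deg',np.degrees(np.arctan2(zp[0],-zp[2])))
    print('face to axis: axis at tool z=0.003 x =',(C-n*.014)[0]-((C-n*.014)[2]-.003)*zp[0]/zp[2])
    return zp,Rt,C-n*.014
E
python3 - <<'E'
from ax import *
n=np.array([.2015,.0075,.9795])
o=get_obs(); print(o['time'],o['ee_pos'],o['wrist_force'])
v=snap('wrist'); zp,Rt,c=lean(v,o)
print('need lean',np.degrees(np.arccos(-n@Rt[:,2])),'tool z',Rt[:,2],'probe z world now',Rt@zp)
E
```

```text
11.775 [0.47613122 0.33085118 0.26827816] [ 0.470049    0.13987141 -2.65464371]
pts 8192 in 2752 C [ 0.0151  0.0001 -0.0028] n [ 0.9843 -0.0065  0.1763] z range -0.0294 0.0549
probe z in tool [ 0.1763  0.     -0.9843] lean to +x deg 10.15178343477236
face to axis: axis at tool z=0.003 x = -0.00018343361971229384
need lean 10.615986734832306 tool z [-0.02974878  0.0594162  -0.99778992] probe z world now [-0.09074018  0.07010064  0.99340431]
```

The lean is 10.2° against 10.6° needed. Next I carry the probe over towards the mould before yawing, because of joint 6's limit.

Call:
{"name": "servo_tool", "arguments": {"rows": [{"offset":[-0.4,-0.2,-0.2],"yaw":0,"claw":1},{"offset":[-0.8,-0.42,-0.4],"yaw":0,"claw":1}]}}

```text
time: 12.08
ee_pos: [0.5011, 0.2408, 0.3029]
tcp_rot: [178.9, -3.7, 133.1]
wrist_force: [0.6, -0.4, -1.1]
opening: 0.0273
grasp_force: 63.4
```

Call:
{"name": "servo_tool", "arguments": {"rows": [{"offset":[-0.4,-0.2,-0.1],"yaw":0,"claw":1},{"offset":[-0.8,-0.42,-0.2],"yaw":0,"claw":1}]}}

```text
time: 12.32
ee_pos: [0.5258, 0.1521, 0.3173]
tcp_rot: [178.8, -3.7, 133.0]
wrist_force: [0.8, -0.2, -1.8]
opening: 0.0276
grasp_force: 63.5
```

Call:
{"name": "servo_tool", "arguments": {"rows": [{"offset":[-0.4,-0.2,0],"yaw":0,"claw":1},{"offset":[-0.8,-0.42,0],"yaw":0,"claw":1}]}}

```text
time: 12.58
ee_pos: [0.5496, 0.065, 0.311]
tcp_rot: [178.8, -3.7, 133.0]
wrist_force: [0.6, 0.4, -1.9]
opening: 0.0273
grasp_force: 63.5
```

Call:
{"name": "servo_tool", "arguments": {"rows": [{"offset":[-0.4,-0.2,0],"yaw":0,"claw":1},{"offset":[-0.8,-0.42,0],"yaw":0,"claw":1},{"offset":[-0.8,-0.42,0],"yaw":0,"claw":1}]}}

```text
time: 12.95
ee_pos: [0.5734, -0.0232, 0.3042]
tcp_rot: [178.9, -3.7, 132.8]
wrist_force: [-0.5, 0.1, -2.0]
opening: 0.0273
grasp_force: 63.5
```

Call:
{"name": "servo_tool", "arguments": {"rows": [{"offset":[0,0,0],"yaw":0.05,"claw":1},{"offset":[0,0,0],"yaw":0.1,"claw":1},{"offset":[0,0,0],"yaw":0.15,"claw":1},{"offset":[0,0,0],"yaw":0.2,"claw":1},{"offset":[0,0,0],"yaw":0.25,"claw":1},{"offset":[0,0,0],"yaw":0.3,"claw":1},{"offset":[0,0,0],"yaw":0.35,"claw":1},{"offset":[0,0,0],"yaw":0.4,"claw":1},{"offset":[0,0,0],"yaw":0.45,"claw":1},{"offset":[0,0,0],"yaw":0.5,"claw":1},{"offset":[0,0,0],"yaw":0.55,"claw":1},{"offset":[0,0,0],"yaw":0.6,"claw":1}]}}

```text
time: 14.45
ee_pos: [0.5729, -0.0197, 0.3054]
tcp_rot: [-176.2, 0.0, 24.7]
wrist_force: [-0.4, 0.6, -1.4]
opening: 0.0272
grasp_force: 63.6
```

Call:
{"name": "servo_tool", "arguments": {"rows": [{"offset":[0,0,0],"yaw":0.02,"claw":1},{"offset":[0,0,0],"yaw":0.02,"claw":1},{"offset":[0,0,0],"yaw":0.02,"claw":1}]}}

```text
time: 14.82
ee_pos: [0.573, -0.0202, 0.3057]
tcp_rot: [-176.2, 0.2, 21.5]
wrist_force: [-0.3, 0.4, -1.8]
opening: 0.0277
grasp_force: 63.6
```

```bash
python3 - <<'E'
from ax import *
n=np.array([.2015,.0075,.9795])
o=get_obs(); print(o['time'],o['ee_pos'],o['tcp_rot'],o['q'].round(1))
v=snap('wrist'); zp,Rt,c=lean(v,o)
print('probe z world',Rt@zp,'err deg',np.degrees(np.arccos(n@Rt@zp)))
cv2.imwrite('pics/w5.png',v[0][:,:,::-1])
E
```

```text
14.825 [ 0.57300911 -0.0201589   0.30569081] [-176.18184315    0.23881104   21.51226481] [ -3.6  11.8  23.5 103.6   3.4 154.9]
pts 8228 in 2745 C [ 0.0175  0.0001 -0.0024] n [ 0.9836 -0.0077  0.1803] z range -0.029 0.055
probe z in tool [ 0.1803  0.     -0.9836] lean to +x deg 10.38553892433697
face to axis: axis at tool z=0.003 x = 0.0022762606747540777
probe z world [0.19553585 0.00666845 0.98067388] err deg nan<stdin>:5: RuntimeWarning: invalid value encountered in arccos
```

View pics/w5.png

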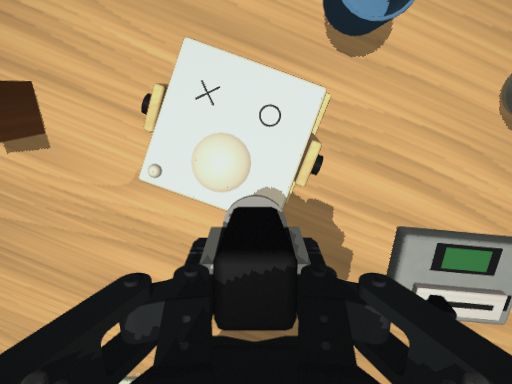

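The ring is at (270,115), the cross at (207,93) and the boss at (222,160). The probe is square to the face within about 0.5°.

```bash
python3 - <<'E'
from ax import *
v=load('wrist'); P=pts(v); o=get_obs()
hsv=cv2.cvtColor(v[0],cv2.COLOR_RGB2HSV); vv,uu=np.mgrid[:384,:512]
poly=np.zeros((384,512),np.uint8); cv2.fillPoly(poly,[np.array([[190,48],[318,95],[295,150],[262,130],[200,120],[172,110]])],1)
q=P[(poly>0)&(hsv[...,2]>120)]; q=q[~np.isnan(q).any(1)]
for k in range(5):
    C=q.mean(0); n=np.linalg.svd(q-C,full_matrices=False)[2][2]; n*=np.sign(n[2]); e=(q-C)@n; q=q[abs(e)<.003]
print('n',n,C,len(q),e.std())
g=v[0].max(2); w=(abs(uu-270)<16)&(abs(vv-115)<16)&(g<130); ys,xs=np.nonzero(w)
(ux,uy),r=cv2.minEnclosingCircle(np.c_[xs,ys].astype(np.float32)); print('ring',ux,uy,r,len(xs))
oo,rr=rays([(ux,uy)],*v[2:]); s=oo+rr[0]*((C-oo)@n)/(rr[0]@n); print('spot',s)
Rt=R.from_euler('xyz',o['tcp_rot'],degrees=True).as_matrix()
zp=np.array([.1785,0,-.984]); tip=np.array([.001,0,.003])-.1327*zp
for h in(.03,-.006):
    print(h,'shift',((s+n*h-o['ee_pos'])@Rt-tip).round(4))
print('approach dir in tool',(-n@Rt).round(4), 'err',np.degrees(np.arccos(min(1,n@(Rt@zp)))))
E
```

```text
n [0.19915265 0.00809206 0.97993507] [0.62325405 0.02625399 0.09753394] 7811 0.000731235118806262
ring 269.5 115.0 11.011457443237305 101
spot [ 0.61833227 -0.00438788  0.09878722]
0.03 shift [0.077  0.0156 0.0431]
-0.006 shift [0.0704 0.0156 0.0785]
approach dir in tool [-0.1842 -0.      0.9829] err 0.0
```

Call:
{"name": "servo_tool", "arguments": {"rows": [{"offset":[0.4,0.08,0.1],"yaw":0,"claw":1},{"offset":[0.77,0.156,0.25],"yaw":0,"claw":1},{"offset":[0.77,0.156,0.43],"yaw":0,"claw":1},{"offset":[0.77,0.156,0.43],"yaw":0,"claw":1},{"offset":[0.77,0.156,0.43],"yaw":0,"claw":1}]}}

```text
time: 15.5
ee_pos: [0.649, -0.0044, 0.2628]
tcp_rot: [-176.2, 0.2, 21.4]
wrist_force: [-0.4, -0.5, -2.3]
opening: 0.0275
grasp_force: 63.4
```

```bash
python3 - <<'E'
from ax import *
n=np.array([.2003,.0078,.9797]); s=np.array([.6183,-.0044,.0988])
o=get_obs(); print(o['time'],o['ee_pos'],o['tcp_rot'],o['wrist_force'],o['q'].round(1))
v=snap('wrist'); zp,Rt,c=lean(v,o)
t=snap('scene'); cv2.imwrite('pics/s2.png',cv2.resize(t[0][110:260,200:400],(800,600),interpolation=cv2.INTER_CUBIC)[:,:,::-1])
f=[get_obs()['wrist_force']]
for k in range(8): camera('top'); f.append(get_obs()['wrist_force'])
print('base',np.mean(f,0),np.std(f,0),'along n',np.mean(f,0)@n)
tip=np.array([.001,0,.003])-.1327*zp; d=(s-o['ee_pos'])@Rt-tip; print('to spot',d,'dist n',-(d@(Rt.T@n)))
E
```

```text
15.5 [ 0.64903002 -0.00442183  0.26278334] [-1.76215433e+02  1.75655561e-01  2.14167732e+01] [-0.38174235 -0.50653107 -2.33101296] [ -1.8  21.5  30.8 100.9   3.4 156.8]
pts 8210 in 2711 C [ 0.0175  0.0002 -0.0032] n [ 0.9849 -0.0211  0.1721] z range -0.0297 0.0545
probe z in tool [ 0.1721  0.     -0.9851] lean to +x deg 9.910247756751806
face to axis: axis at tool z=0.003 x = 0.002168453033708144
base [-0.02826868  0.03424191 -1.56470611] [0.4037374  0.4970629  0.64429305] along n -1.538337707341971
to spot [-0.00625887 -0.00038738  0.03073452] dist n 0.031362758008539195
```

View pics/s2.png

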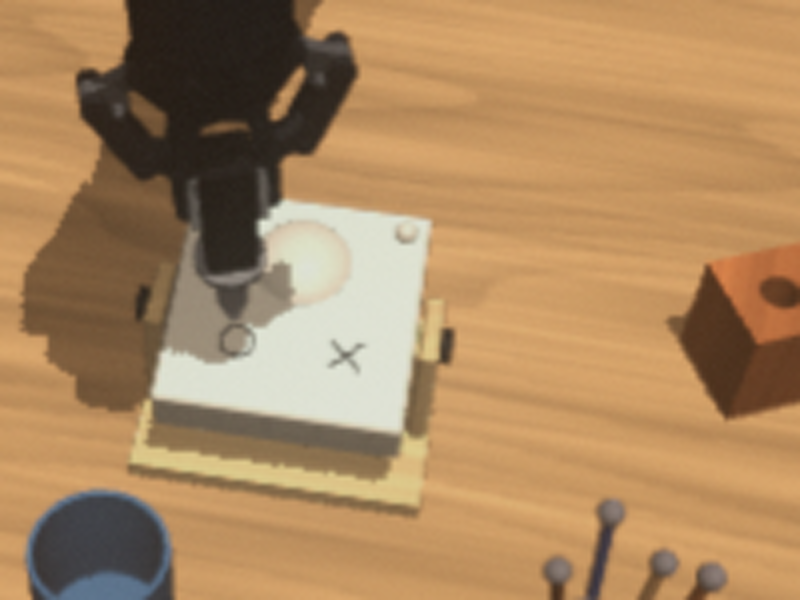

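The tip hangs about 30 mm above the ring at (237,340), in line with it. I approach along the normal.

Call:
{"name": "servo_tool", "arguments": {"rows": [{"offset":[-0.02,0,0.1],"yaw":0,"claw":1},{"offset":[-0.04,0,0.2],"yaw":0,"claw":1},{"offset":[-0.05,0,0.26],"yaw":0,"claw":1},{"offset":[-0.05,0,0.28],"yaw":0,"claw":1},{"offset":[-0.05,0,0.28],"yaw":0,"claw":1},{"offset":[-0.05,0,0.28],"yaw":0,"claw":1}]}}

```text
time: 16.75
ee_pos: [0.644, -0.0045, 0.2341]
tcp_rot: [-176.2, 0.2, 21.4]
wrist_force: [0.1, -0.0, -2.4]
opening: 0.0274
grasp_force: 63.5
```

Call:
{"name": "servo_tool", "arguments": {"rows": [{"offset":[-0.005,0,0.03],"yaw":0,"claw":1},{"offset":[-0.01,0,0.06],"yaw":0,"claw":1},{"offset":[-0.01,0,0.06],"yaw":0,"claw":1},{"offset":[-0.01,0,0.06],"yaw":0,"claw":1}]}}

```text
time: 17.25
ee_pos: [0.6428, -0.0045, 0.228]
tcp_rot: [-176.2, 0.2, 21.4]
wrist_force: [1.1, 0.6, 0.5]
opening: 0.0274
grasp_force: 63.7
```

```bash
cat > f.py <<'E'
from ax import *
n=np.array([.2003,.0078,.9797]); s=np.array([.6183,-.0044,.0988])
o=get_obs(); f=[o['wrist_force']]
for k in range(14): camera('top'); f.append(get_obs()['wrist_force'])
print(o['time'],o['ee_pos'],o['tcp_rot'],'force',np.mean(f,0),'along n over base',np.mean(f,0)@n+1.54,'+-',np.std(f)/3.7)
v=snap('wrist'); zp,Rt,c=lean(v,o); zp=np.array([.1785,0,-.984])
tip=np.array([.001,0,.003])-.1327*zp; d=(s-o['ee_pos'])@Rt-tip; dn=-(d@(Rt.T@n)); print('lateral',(d+dn*(Rt.T@n)).round(4),'dist n',dn)
E
python3 f.py
```

```text
17.25 [ 0.64283669 -0.00450275  0.22799125] [-176.20789434    0.20039062   21.40465747] force [ 0.83866555 -0.08293975  0.5624668 ] along n over base 2.2583865001269547 +- 0.16469801233644374
pts 8255 in 2713 C [ 0.0174  0.0003 -0.0019] n [9.835e-01 2.000e-04 1.807e-01] z range -0.0291 0.055
probe z in tool [ 0.1807  0.     -0.9835] lean to +x deg 10.409269846271961
face to axis: axis at tool z=0.003 x = 0.0022622873609232314
lateral [-0.0004 -0.0005 -0.0001] dist n -0.003982784903404729
```

Call:
{"name": "servo_tool", "arguments": {"rows": [{"offset":[-0.002,0,0.01],"yaw":0,"claw":1},{"offset":[-0.004,0,0.023],"yaw":0,"claw":1},{"offset":[-0.004,0,0.023],"yaw":0,"claw":1},{"offset":[-0.004,0,0.023],"yaw":0,"claw":1},{"offset":[-0.004,0,0.023],"yaw":0,"claw":1}]}}

```text
time: 18.62
ee_pos: [0.6423, -0.0045, 0.2255]
tcp_rot: [-176.2, 0.2, 21.4]
wrist_force: [1.3, -0.2, 1.7]
opening: 0.0271
grasp_force: 64.0
```

```bash
python3 f.py; python3 - <<'E'
from h import *
t=load('wrist'); v=snap('scene'); c=np.zeros((384,800,3),np.uint8); c[:,:400]=cv2.resize(v[0][120:216,215:315],(400,384)); c[:,400:]=cv2.resize(v[0][60:260,80:290],(400,384)); cv2.imwrite('pics/end.png',c[:,:,::-1])
E
```

```text
18.625 [ 0.64231718 -0.00453724  0.22549076] [-176.19962147    0.22494243   21.40262774] force [ 1.08874807 -0.30155928  1.50784562] along n over base 3.2329604288711895 +- 0.23647054505036066
pts 8228 in 2655 C [ 0.0174  0.0001 -0.0016] n [ 0.9832 -0.0061  0.1823] z range -0.0284 0.055
probe z in tool [ 0.1823  0.     -0.9832] lean to +x deg 10.50619796184516
face to axis: axis at tool z=0.003 x = 0.002316302825816536
lateral [-0.0003 -0.0005 -0.0001] dist n -0.006537921852962372
```

View pics/end.png

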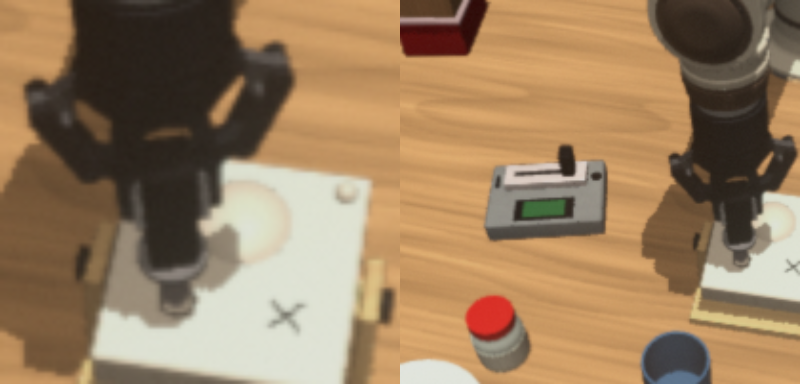

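The tip sits on the ring at (177,305), the range grip is at the dot, the force is about 3.2 N, and the plunger is about 6.5 mm in. I hand the job in.

```bash
python3 -c "
from workcell import *
print(job_done())"
```

```text
the job is handed in; nothing more can be done
None
```

I handed the job in: by my measurements the range grip is at the dot, and the probe is held within about 1° of square on the pencilled ring, pressing about 3.2 N with the plunger about 6.5 mm in; the hand-in returned no verdict.

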